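# Reset the tripped breaker in the bench power box

## Robot

A 7-joint arm with a two-finger parallel gripper is mounted at the origin on a cart in front of the work surface, level with it; the furniture and walls round the work are solid. World frame = base frame: x ahead of the robot, y to its left, z up, the work surface at z = 0. Lengths are in m, angles in rad, forces in N, time in s.
With the tool pointing down it reaches from about 0.425 to 0.925 m from the base axis. Payload 6.8 kg.
Tool frame: the origin (TCP) lies at the very end of the fingers, on their centre line; the grasp point (between the pads) lies 19 mm behind it (r.tcp_to_grasp is the distance from the TCP to the grasp point, in m); z points along the fingers, y is the line along which they close (so a half turn about z gives the same grasp; the last joint's range is limited). The gripper opens to 85 mm and grips with 20 to 120 N. Pads are 22 mm wide; open, the fingers measure 114 mm over their backs; the gripper's body (76 mm by 85 mm) begins 54 mm behind the grasp point. The pads swing forward as they close: fully open they stand 13 mm farther back than shut.
Start: joints at [-1.407, 0.477, 0.022, 1.555, -0.011, 1.109, -0.083], TCP at [0.181, 0.65, 0.231] pointing down, gripper open.
Joint ranges: [-2.96, 2.96], [-0.34, 2.1], [-1.41, 1.46], [0.24, 2.44], [-1.37, 4.51], [0.17, 1.92], [-2.96, 2.96]. Speed limits (rad/s): [2.39, 2.39, 3.14, 3.14, 3.14, 3.14, 3.14].

## Interface

Orientations are given as a rotation vector (axis times angle).
In Python, from bench import r gives the robot as it stands.
- The arm moves only by the tool step_arm, never from a script. Its argument "moves" is a list of rows, each a list of 7 numbers: the shift along the tool's x, y, z in mm, then the turn, a rotation vector about the tool's x, y, z in rad, then the finger opening in mm, from 0 to 85.4. A call has 1 to 8 rows; each row is the pose to reach, as a shift and turn from the pose commanded when the call began, along the tool's axes at that moment; what a row does not reach only later rows make up. A row lasts 1/10 s, in which the tool goes at most 50 mm and 8.59 degrees, less where a joint would pass 70% of its speed; a pose out of reach is approached as far as the arm can. A call with a gripper value outside its range is refused whole. The fingers move at their own pace and stop on an object; "grip_force" is the grip in N (left out, the last holds). Time passes only in rows, so rows that repeat a pose let the fingers close. It gives the time, the measured TCP pose, the force, the opening and the grip force at its end, in the units of the state.
- r.get_obs(): the state, without advancing time (a new reading comes with each control period).
- r.grab_frame(name): name is "side" or "top"; returns a dict with "image" (420x560x3 uint8, red, green, blue), "depth" (420x560 float32, m along the optical axis (not along the pixel's ray), 0 where there is no reading), "mtx" (3x3 intrinsics, pixels), "k1" (the pictures are not rectified: a ray, as slopes to the right and down, at radius r is drawn at 1 + k1 r^2 times it, then the intrinsics apply), "rvec" (rotation vector, rad) and "tvec" (3), from world to camera coordinates, as OpenCV has them. Camera axes: x right, y down, z forward; pixel columns grow to the right and rows downward; lengths in m; the calibration is good to about 2 mm. A picture is of the moment at which its call begins.
- r.hand_in(): hands the job in; it is judged then, once.
The state is a dict: "clock": time; "joints": joint angles; "qvel": joint speeds; "tau": joint torques, N m; "tcp_pos": TCP position; "orientation": TCP orientation; "contact_force": force on the tool from outside, world axes, zero at the start; "moment": the same for the moment, N m; "grip_width": finger opening in m; "gripper_force": force on a finger pad.
Only numpy, scipy, OpenCV 4.12 (cv2) and the standard library are available. Lean on these libraries where they do the work, as an engineer would, in place of code of your own. Each camera call takes 0.05 s, during which the arm holds its last target. There are 200 camera calls.

## Task

One of the three breakers in the power box screwed to the bench has tripped: its white button has popped up in its well, while the other two are latched down. Push the black isolator handle over to off (leaning towards the outlets on the front), then reach a fingertip into the well and press the popped button down until it latches as deep as the others, and last push the handle back to on (leaning away from the outlets). Only push lightly with the fingertips and do not grip the handle; leave everything else on the bench standing where it is.

Things in the scene. Friction and masses are not known exactly. Their poses are not given: they have to be found in the camera images.
- power_box: grey box screwed to the bench (immovable), 150 x 310 mm, 72 mm high to its flat deck. Origin: centre of its underside; x points from the front (three round outlet covers) to the back, y along its length, z up. Three round wells, 46 mm across, 26 mm deep, open upward in the deck at x = 0, y = -110, -50 and +10 mm; nothing but the isolator stands on the deck
- isolator_plate (a point): point on the box's deck (x = 0, y = +98 mm of the box, 72 mm up) under the middle of the handle; axes as the box. Two steel cheeks carry the handle's pivot: 26 mm long in x, 14 mm high above the deck, 26 to 32 mm either side of this point in y
- isolator (a joint): black isolator handle, a paddle 44 mm wide (along the box's y), 9 to 13 mm thick, 44.5 mm long from its pivot, which lies along y 8 mm above the deck. In rad: 0 = on, leaning 0.45 to the back (+x); 0.45 upright; 0.9 = off, leaning 0.45 to the front. A spring snaps it over: past upright it goes on by itself to the stop and stays. At most about 8 N near its top
- handle_top (a point): middle of the handle's rounded top bar (13 mm thick), 38 mm from the pivot; moves with the handle
- screw_box: small carton of screws, 64 x 85 x 45 mm, loose; origin at the centre of its underside; stays where it is
- tape_roll: roll of blue tape lying flat, 84 mm across, 24 mm high, loose; origin at the centre of its underside; stays where it is
- tape_measure: black and yellow pocket tape measure, 63 x 89 x 62 mm, loose; origin at its underside; stays where it is
- small_bottle: small white bottle with a blue cap, 45 mm across, 81 mm high, loose; origin at the centre of its underside; stays where it is
- screw_jar: clear jar with a yellow-brown lid, 72 mm across, 108 mm high, loose; origin at the centre of its underside; stays where it is
- adapter: black power adapter, 44 x 70 x 30 mm, loose; origin at the centre of its underside; stays where it is
- offcut: small wooden offcut, 28 x 42 x 8 mm, loose; origin at the centre of its underside; stays where it is
- reset_a (a joint): white round reset button of one breaker, sunk in one of the wells (which of the three wells varies). Value in m: 0 = popped up (tripped), 0.010 = pressed to the bottom, where it latches by itself and stays. A spring holds it up until it is about half way down: at most about 6 N, then it snaps down
- button_a_top (a point): centre of the flat top of that button (26 mm across): 10 mm below the deck when popped up, 20 mm below the deck when latched
- reset_b (a joint): white round reset button of one breaker, sunk in one of the wells (which of the three wells varies). Value in m: 0 = popped up (tripped), 0.010 = pressed to the bottom, where it latches by itself and stays. A spring holds it up until it is about half way down: at most about 6 N, then it snaps down
- button_b_top (a point): centre of the flat top of that button (26 mm across): 10 mm below the deck when popped up, 20 mm below the deck when latched
- reset_c (a joint): white round reset button of one breaker, sunk in one of the wells (which of the three wells varies). Value in m: 0 = popped up (tripped), 0.010 = pressed to the bottom, where it latches by itself and stays. A spring holds it up until it is about half way down: at most about 6 N, then it snaps down
- button_c_top (a point): centre of the flat top of that button (26 mm across): 10 mm below the deck when popped up, 20 mm below the deck when latched
There are look-alikes about, which are no part of the job. Leave any brown or pink look-alike of the adapter alone. What is shaped like the tape_roll but green is not meant.

How it is judged:
By the outcome, as a careful person would: the job done as asked, in the order asked, and still so for the second after the job is handed in, with the robot touching nothing.
It also fails if it takes over 48 s, if anything falls off the work surface, if the arm or the gripper's body presses on something with over 40 N, if the wrist force passes 120 N, or if a joint passes its speed limit or range.

## Working session

There is one attempt and no reset: what is moved stays moved. The work goes in short steps, Python scripts to look and compute and a tool call to move; the robot and the scene stay as the last step left them, time stands still between calls to the robot, and variables do not carry over. Pictures are saved under pics/ and viewed, at most 10 in all, crops included, and the job is handed in when it is done.

Besides the shell and the picture viewer there is one more tool, called after "Emit:" as a command line: name --pt "numbers of a row" for each row, then --argument value for the rest. step_arm: Moves the arm, as the interface text tells. Its arguments: {"type":"object","properties":{"moves":{"type":"array","items":{"type":"array","items":{"type":"number"}}},"grip_force":{"type":"number"}},"required":["moves"]}

```bash
mkdir -p pics
cat > h.py <<'E'
import numpy as np, cv2
from bench import r
def grab(n):
    f=r.grab_frame(n); f['R']=cv2.Rodrigues(np.array(f['rvec'],float))[0]; f['t']=np.array(f['tvec'],float).reshape(3); return f
def save(f,p): cv2.imwrite(p,f['image'][:,:,::-1])
def pts(f):
    # world point per pixel from depth
    h,w=f['depth'].shape; K=np.array(f['mtx'],float)
    v,u=np.mgrid[:h,:w].astype(float)
    n=und(f,np.stack([u.ravel(),v.ravel()],1))
    c=np.c_[n,np.ones(len(n))]*f['depth'].reshape(-1,1)
    return ((c-f['t'])@f['R']).reshape(h,w,3)
def und(f,uv):
    return cv2.undistortPoints(np.array(uv,float).reshape(-1,1,2),np.array(f['mtx'],float),np.array([f['k1'],0,0,0],float)).reshape(-1,2)
def ray(f,uv,z):
    n=und(f,uv); d=np.c_[n,np.ones(len(n))]@f['R']; o=-f['R'].T@f['t']
    return o+d*((z-o[2])/d[:,2])[:,None]
def proj(f,P):
    return cv2.projectPoints(np.array(P,float).reshape(-1,1,3),np.array(f['rvec'],float),f['t'],np.array(f['mtx'],float),np.array([f['k1'],0,0,0],float))[0].reshape(-1,2)
E
python3 - <<'E'
from h import *
for n in('top','side'):
    f=grab(n); save(f,f'pics/{n}0.png'); print(n,-f['R'].T@f['t'],f['R'][2],f['k1'])
o=r.get_obs(); print(o)
E
```

```text
top [ 0.01721832 -0.13655471  1.12996497] [ 0.46929753  0.18028664 -0.86444002] -0.11759876048419336
side [-0.05552949 -1.05371854  0.78505494] [ 0.42519258  0.77115718 -0.47384372] -0.14220313848270255
{'clock': 0.1, 'joints': array([-1.40707019,  0.47769542,  0.02233188,  1.55630616, -0.01148332,
        1.1092926 , -0.08310876]), 'qvel': array([ 0.00126685, -0.00083695, -0.00029916, -0.00205024,  0.00062214,
        0.00058053, -0.00014284]), 'tau': array([ 4.07086642e-03, -5.97763610e+01,  1.61367640e+00, -2.81954366e+01,
        1.28630310e-02,  4.98736248e-03,  1.62568689e-06]), 'tcp_pos': array([0.18110177, 0.64972568, 0.23045709]), 'orientation': array([-4.25612965e-01, -3.11253613e+00,  2.46733429e-03]), 'contact_force': array([-0.38239931,  0.50302209,  0.21380033]), 'moment': array([ 0.01523995,  0.05195219, -0.06355558]), 'gripper_force': 0.0, 'grip_width': 0.08545523821806458}
```

View pics/top0.png

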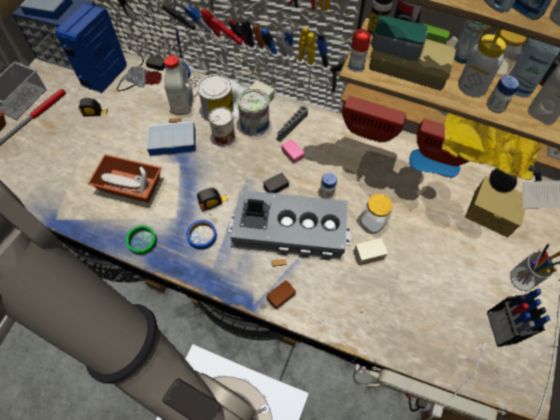

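View pics/side0.png

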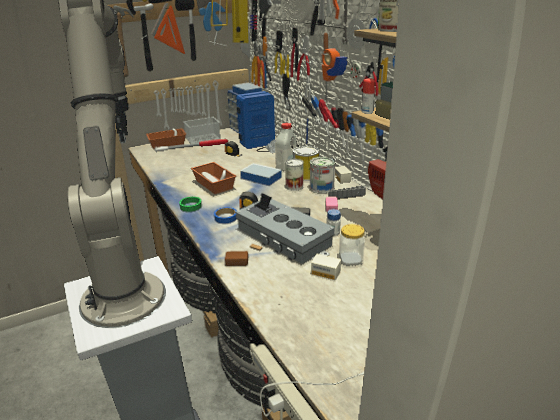

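The top view shows the box with its wells at about (287,219), (309,222) and (330,224) px and the handle near (255,210). The side view shows the wells at (280,218), (294,225) and (307,232), and the handle at (264,203). Next I measure the deck and the button depths.

Run:
```python
from h import *
for n,c in(('top',(298,222)),('side',(290,226))):
    f=grab(n); P=pts(f); d=f['depth']
    reg=np.zeros(d.shape,bool)
    if n=='top': reg[180:265,220:360]=1
    else: reg[190:265,225:345]=1
    m=reg&(d>0)&(abs(P[...,2]-.072)<.005)
    k,lab,st,ce=cv2.connectedComponentsWithStats(m.astype(np.uint8)); i=1+np.argmax(st[1:,4]); m=lab==i
    Q=P[m]; rc=cv2.minAreaRect((Q[:,:2]*1000).astype(np.float32)); print(n,m.sum(),Q[:,2].mean(),rc); 
    print(cv2.boxPoints(rc))
    g=cv2.resize(f['image'][190:262,225:355] if n=='top' else f['image'][185:265,225:345],None,fx=6,fy=6,interpolation=cv2.INTER_CUBIC)[:,:,::-1]
    cv2.imwrite(f'pics/{n}1.png',g)
    # white pixels in region inside
    hsv=cv2.cvtColor(f['image'],cv2.COLOR_RGB2HSV); w=(reg&(hsv[...,1]<50)&(hsv[...,2]>170)).astype(np.uint8)
    k,lab,st,ce=cv2.connectedComponentsWithStats(w)
    for i in range(1,k):
        if st[i,4]>15: print(ce[i],st[i],np.median(P[lab==i],0))
```

```text
top 4492 0.07172939444084897 ((545.142333984375, 44.935279846191406), (153.7991485595703, 310.8899230957031), 15.156786918640137)
[[ 430.27493   174.86667 ]
 [ 511.5606   -125.208626]
 [ 660.00977   -84.99611 ]
 [ 578.72406   215.0792  ]]
[228.53398058 203.26456311] [220 180  26  68 824] [ 5.62297943e-01  2.42610404e-01 -3.60366027e-04]
[257.192 185.6  ] [250 180  15  12 125] [ 6.47078431e-01  1.91305592e-01 -3.32842974e-04]
[296.44491525 190.24152542] [281 180  38  18 236] [ 6.77148843e-01  7.92405149e-02 -3.86164643e-04]
[325.16801619 237.98178138] [ 249  180  111   85 1482] [ 5.42564649e-01 -9.48596080e-02 -5.24558667e-04]
[344.875 180.875] [342 180   7   4  16] [ 7.65891734e-01 -5.41058655e-02 -4.93543269e-04]
[307.97142857 187.25714286] [302 185  14   6  35] [ 0.70046214  0.04366371 -0.0013294 ]
[286.30882353 220.97058824] [282 217  10   9  68] [0.54290644 0.05404916 0.05091253]
[307.71641791 223.35820896] [303 219  10   9  67] [ 0.55914551 -0.00418014  0.05048917]
[329.65079365 224.33333333] [325 221  10   8  63] [ 0.57254052 -0.06328164  0.06067648]
[234.54471545 256.68292683]
[... 472 characters left out ...]
.25641026 210.69230769] [233 201  21  19  78] [0.46208415 0.16423524 0.07028496]
[340.90909091 203.56363636] [338 200   7  10  55] [ 0.85802952  0.14691449 -0.00157324]
[227.72222222 214.88888889] [225 214   8   3  18] [ 0.445218    0.28684738 -0.00055666]
[341.225 221.65 ] [336 217   9  14  40] [7.74963373e-01 2.16016893e-02 2.56292756e-06]
[250.93088364 247.75065617] [ 225  220   73   45 1143] [ 0.42366512  0.05430032 -0.00111259]
[307.5        233.09090909] [304 232   8   3  22] [ 0.57860499 -0.05693827  0.06091905]
[327.98607889 254.40139211] [304 232  41  33 431] [ 0.5796912  -0.16308234  0.04209095]
[342.86111111 255.05555556] [341 250   4  12  36] [ 0.62345582 -0.18361517  0.03317618]
```

View pics/top1.png

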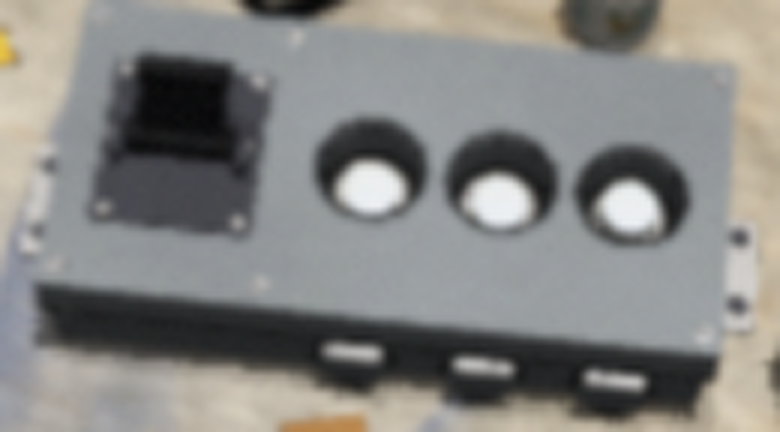

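View pics/side1.png

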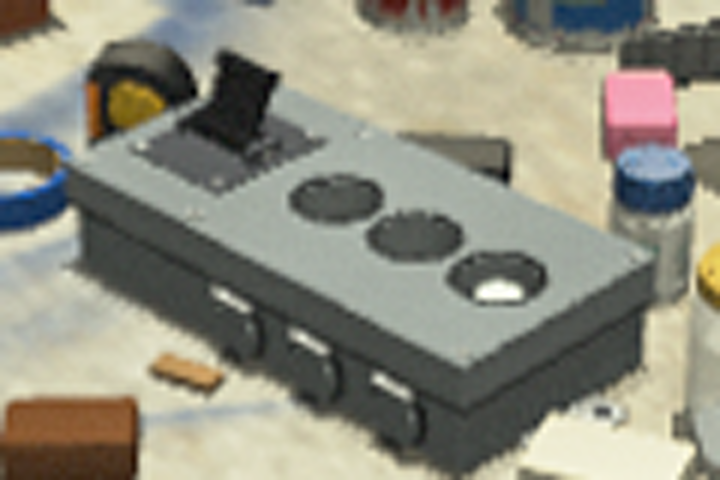

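The popped button is in the y = -110 well: its top is at z≈0.061, against 0.051 for the others. I now have the box pose (yaw 15.2°, centre (0.545, 0.045)), so I'll plan the moves from it.

```bash
cat >> h.py <<'E'
from scipy.spatial.transform import Rotation as Ro
C=np.array([.545,.0447]); a=np.radians(15.2); BX=np.array([np.cos(a),np.sin(a)]); BY=np.array([-BX[1],BX[0]])
RT=np.array([[-BX[0],BY[0],0],[-BX[1],BY[1],0],[0,0,-1]])
def box(x,y,z): return np.r_[C+BX*x/1000+BY*y/1000,z/1000]
def go(*P):
    o=r.get_obs(); R=Ro.from_rotvec(o['orientation']).as_matrix()
    d=o['tcp_pos'][:2]-C; print('t',o['clock'],'box xyz',np.round([d@BX*1e3,d@BY*1e3,o['tcp_pos'][2]*1e3],1),'F',o['contact_force'].round(1))
    for p in P: print(p,np.round(R.T@(box(*p)-o['tcp_pos'])*1e3,1),Ro.from_matrix(R.T@RT).as_rotvec().round(3))
E
python3 -c "
from h import *
go((55,98,180),(55,98,98))"
```

```text
t 0.2 box xyz [-192.5  679.4  230.7] F [ 0.3  0.1 -0.7]
(55, 98, 180) [-510.1 -372.9   51.2] [-0.001 -0.    -0.537]
(55, 98, 98) [-510.1 -372.8  133.2] [-0.001 -0.    -0.537]
```

Emit:
step_arm --pt "-510 -373 51 0 0 -0.537 0" --pt "-510 -373 51 0 0 -0.537 0" --pt "-510 -373 51 0 0 -0.537 0" --pt "-510 -373 51 0 0 -0.537 0" --pt "-510 -373 51 0 0 -0.537 0" --pt "-510 -373 51 0 0 -0.537 0" --pt "-510 -373 51 0 0 -0.537 0" --pt "-510 -373 51 0 0 -0.537 0"

```text
clock: 1.0
tcp_pos: [0.429, 0.3353, 0.1991]
orientation: [-0.415, 3.114, 0.0]
contact_force: [0.6, 0.7, 0.6]
grip_width: 0.0001
gripper_force: 0.0
```

```bash
python3 -c "
from h import *
go((55,98,180),(55,98,98))"
```

```text
t 1.0 box xyz [-35.8 310.8 199.1] F [0.6 0.7 0.6]
(55, 98, 180) [ -90.8 -212.8   19.1] [ 0.  0. -0.]
(55, 98, 98) [ -90.8 -212.8  101.1] [ 0.  0. -0.]
```

Emit:
step_arm --pt "-91 -213 19 0 0 0 0" --pt "-91 -213 19 0 0 0 0" --pt "-91 -213 19 0 0 0 0" --pt "-91 -213 19 0 0 0 0" --pt "-91 -213 19 0 0 0 0" --pt "-91 -213 19 0 0 0 0" --pt "-91 -213 19 0 0 0 0"

```text
clock: 1.7
tcp_pos: [0.5717, 0.1548, 0.1798]
orientation: [0.412, -3.114, -0.0]
contact_force: [-0.7, 0.5, -0.9]
grip_width: 0.0001
gripper_force: 0.0
```

```bash
python3 -c "
from h import *
go((55,98,98),(9,98,98))
f=grab('side'); g=cv2.resize(f['image'][120:270,220:370],None,fx=4,fy=4,interpolation=2)[:,:,::-1]; cv2.imwrite('pics/s2.png',g)"
```

```text
t 1.7 box xyz [ 54.6  99.3 179.8] F [-0.7  0.5 -0.9]
(55, 98, 98) [-0.5 -1.3 81.8] [ 0.    -0.001 -0.002]
(9, 98, 98) [45.5 -1.4 81.8] [ 0.    -0.001 -0.002]
```

View pics/s2.png

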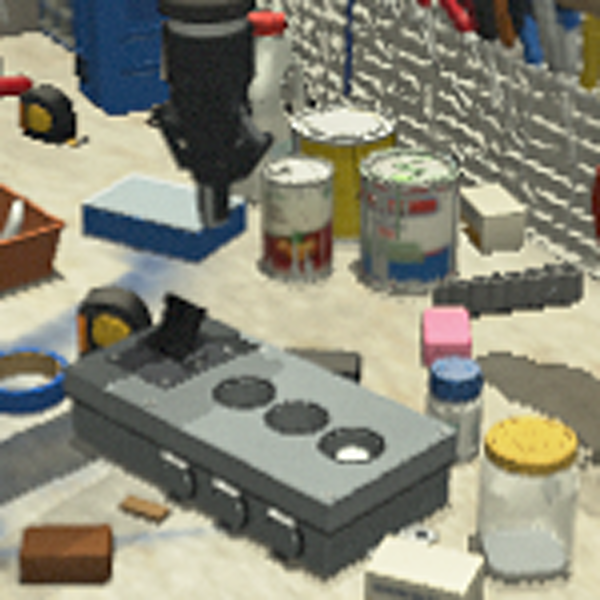

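The picture shows the fingertip (≈(213,220) in the crop) above and behind the handle (≈(183,325)), with clear space below it. Descending and pushing towards the front.

Emit:
step_arm --pt "0 -1 50 0 0 0 0" --pt "0 -1 82 0 0 0 0" --pt "0 -1 82 0 0 0 0" --pt "18 -1 82 0 0 0 0" --pt "28 -1 82 0 0 0 0" --pt "36 -1 82 0 0 0 0" --pt "42 -1 82 0 0 0 0" --pt "47 -1 82 0 0 0 0"

```text
clock: 2.55
tcp_pos: [0.5259, 0.1427, 0.0992]
orientation: [-0.417, 3.113, 0.001]
contact_force: [-0.8, -0.6, -0.3]
grip_width: -0.0005
gripper_force: 0.0
```

Emit:
step_arm --pt "2 0 0 0 0 0 0" --pt "0 0 0 0 0 0 0" --pt "-25 0 0 0 0 0 0" --pt "-25 0 -40 0 0 0 0" --pt "-25 0 -70 0 0 0 0" --pt "-25 0 -70 0 0 0 0"

```text
clock: 3.15
tcp_pos: [0.553, 0.1492, 0.1716]
orientation: [-0.414, 3.109, 0.002]
contact_force: [1.0, -0.0, -0.1]
grip_width: -0.0
gripper_force: 0.0
```

```bash
python3 -c "
from h import *
go((0,-110,120),(0,-110,60),(0,-110,52))
f=grab('side'); g=cv2.resize(f['image'][120:270,220:370],None,fx=4,fy=4,interpolation=2)[:,:,::-1]; cv2.imwrite('pics/s3.png',g)"
```

```text
t 3.15 box xyz [ 35.2  98.7 171.6] F [ 1.  -0.  -0.1]
(0, -110, 120) [  35.3 -208.7   51.3] [ 0.     0.005 -0.001]
(0, -110, 60) [  35.6 -208.8  111.3] [ 0.     0.005 -0.001]
(0, -110, 52) [  35.7 -208.8  119.3] [ 0.     0.005 -0.001]
```

View pics/s3.png

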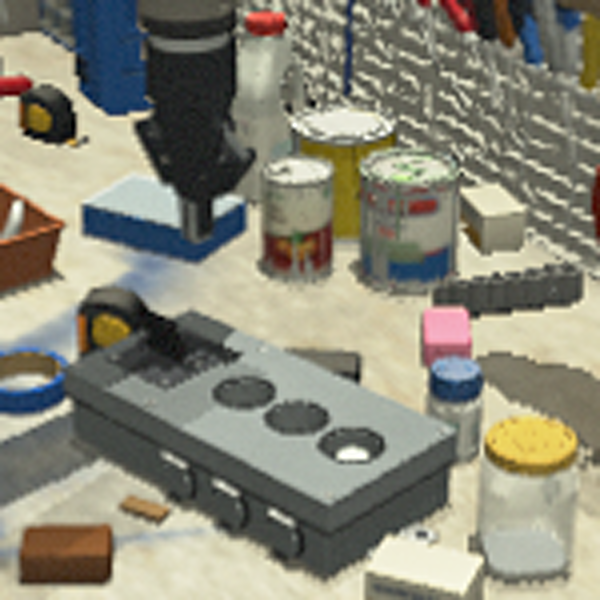

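The handle now leans to the front (≈(160,330) in the crop), so it is off. Moving above the popped button's well.

Emit:
step_arm --pt "36 -50 10 0 0 0 0" --pt "36 -100 20 0 0 0 0" --pt "36 -150 40 0 0 0 0" --pt "36 -190 60 0 0 0 0" --pt "36 -209 80 0 0 0 0" --pt "36 -209 84 0 0 0 0" --pt "36 -209 84 0 0 0 0"

```text
clock: 3.9
tcp_pos: [0.5688, -0.0628, 0.082]
orientation: [0.412, -3.109, -0.001]
contact_force: [-0.7, 0.8, 0.2]
grip_width: -0.0005
gripper_force: 0.0
```

```bash
python3 -c "
from h import *
go((0,-110,63),(0,-110,52))
s=[]
for n,(y,x) in (('top',(170,270)),('side',(185,245))):
    f=grab(n); s.append(cv2.resize(f['image'][y:y+90,x:x+90],(400,400),interpolation=2)[:,:,::-1])
    print(n,x,y,proj(f,[box(0,-110,72),box(0,-110,62)]))
cv2.imwrite('pics/b4.png',np.hstack(s))"
```

```text
t 3.9 box xyz [  -5.2 -110.    82. ] F [-0.7  0.8  0.2]
(0, -110, 63) [-5.3 -0.  18.9] [ 0.001 -0.005 -0.002]
(0, -110, 52) [-5.4 -0.1 29.9] [ 0.001 -0.005 -0.002]
top 270 170 [[329.71487042 222.08807211]
 [329.34867804 223.74512479]]
side 245 185 [[307.37467567 230.92449951]
 [307.35223802 233.66347954]]
```

View pics/b4.png

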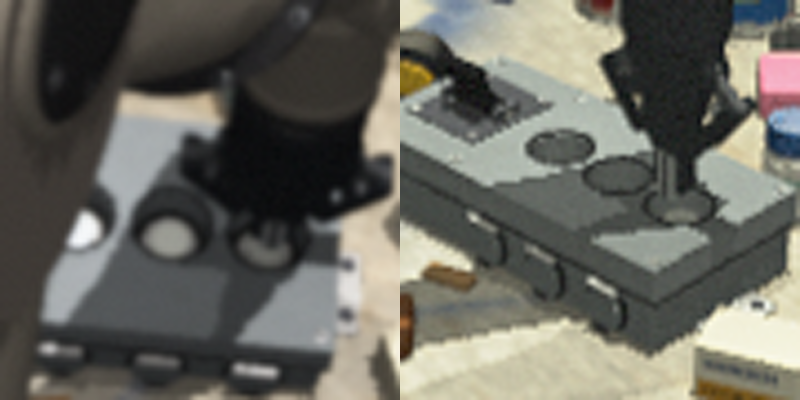

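In the side view (right half) the fingertip hangs over the well, whose rim is centred at about (680,207). That matches the prediction to within 1 px. I'll correct 5 mm in x and press.

Emit:
step_arm --pt "-5 0 0 0 0 0 0" --pt "-5 0 5 0 0 0 0" --pt "-5 0 14 0 0 0 0" --pt "-5 0 19 0 0 0 0" --pt "-5 0 22 0 0 0 0" --pt "-5 0 25 0 0 0 0" --pt "-5 0 28 0 0 0 0"

```text
clock: 4.7
tcp_pos: [0.5756, -0.0612, 0.0559]
orientation: [-0.415, 3.114, -0.0]
contact_force: [-0.0, 0.1, -0.8]
grip_width: -0.0003
gripper_force: 0.0
```

```bash
python3 -c "
from h import *
go((0,-110,52))"
```

```text
t 4.7 box xyz [   1.7 -110.2   55.9] F [-0.   0.1 -0.8]
(0, -110, 52) [1.7 0.2 3.9] [-0.  0. -0.]
```

Emit:
step_arm --pt "0 0 2 0 0 0 0" --pt "0 0 4 0 0 0 0" --pt "0 0 4 0 0 0 0"

```text
clock: 5.0
tcp_pos: [0.5757, -0.0613, 0.0522]
orientation: [-0.415, 3.114, -0.0]
contact_force: [-0.4, -0.1, 0.6]
grip_width: -0.0004
gripper_force: 0.0
```

```bash
python3 -c "
from h import *
go((0,-110,52),(-52,98,100))"
```

```text
t 5.0 box xyz [   1.9 -110.3   52.2] F [-0.4 -0.1  0.6]
(0, -110, 52) [1.9 0.3 0.2] [-0.  0. -0.]
(-52, 98, 100) [ 53.9 208.3 -47.9] [-0.  0. -0.]
```

Emit:
step_arm --pt "0 0 -40 0 0 0 0" --pt "0 0 -80 0 0 0 0" --pt "10 30 -110 0 0 0 0" --pt "30 80 -118 0 0 0 0" --pt "45 130 -118 0 0 0 0" --pt "57 175 -118 0 0 0 0" --pt "57 208 -118 0 0 0 0" --pt "57 208 -118 0 0 0 0"

```text
clock: 5.8
tcp_pos: [0.4643, 0.1301, 0.1704]
orientation: [-0.429, 3.112, 0.004]
contact_force: [0.2, -0.6, -0.5]
grip_width: -0.0002
gripper_force: 0.0
```

```bash
python3 -c "
from h import *
go((-55,98,98),(-9,98,98))
s=[]
for n,(y,x) in (('top',(170,270)),('side',(185,245))):
    f=grab(n); s.append(cv2.resize(f['image'][y:y+90,x:x+90],(400,400),interpolation=2)[:,:,::-1])
    P=pts(f)
    for yy in(-110,-50,10):
        u,v=np.round(proj(f,[box(-3,yy,55)])[0]).astype(int); print(n,yy,np.median(P[v-2:v+3,u-2:u+3,2]))
cv2.imwrite('pics/b5.png',np.hstack(s))"
```

```text
t 5.8 box xyz [-55.5 103.6 170.4] F [ 0.2 -0.6 -0.5]
(-55, 98, 98) [-0.4 -5.8 72.4] [0.002 0.001 0.008]
(-9, 98, 98) [-46.4  -6.1  72.4] [0.002 0.001 0.008]
top -110 0.05232598154838868
top -50 0.05202766261821308
top 10 0.05171549070810593
side -110 0.07047038861838065
side -50 0.07121807752180434
side 10 0.07078243231720516
```

View pics/b5.png

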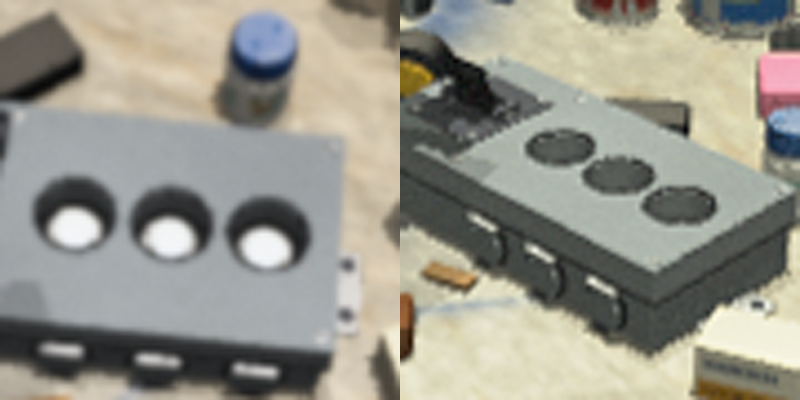

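All three buttons now sit equally deep: z≈0.052 in the top view at crop (75,228), (168,238) and (265,247), and no white shows in the side view. Pushing the handle back to on.

Emit:
step_arm --pt "0 -3 45 0 0 0 0" --pt "0 -3 72 0 0 0 0" --pt "0 -3 72 0 0 0 0" --pt "-18 -3 72 0 0 0 0" --pt "-28 -3 72 0 0 0 0" --pt "-36 -3 72 0 0 0 0" --pt "-42 -3 72 0 0 0 0" --pt "-48 -3 72 0 0 0 0"

```text
clock: 6.7
tcp_pos: [0.5147, 0.1342, 0.0991]
orientation: [-0.414, 3.112, 0.001]
contact_force: [-0.7, 0.4, -0.9]
grip_width: -0.0001
gripper_force: 0.0
```

Emit:
step_arm --pt "-2 0 0 0 0 0 0" --pt "0 0 0 0 0 0 0" --pt "25 0 0 0 0 0 0" --pt "30 0 -40 0 0 0 0" --pt "30 0 -85 0 0 0 0" --pt "30 0 -120 0 0 0 0" --pt "30 0 -120 0 0 0 0"

```text
clock: 7.4
tcp_pos: [0.4868, 0.1274, 0.2231]
orientation: [-0.414, 3.105, 0.004]
contact_force: [0.6, 1.9, 0.8]
grip_width: 0.0001
gripper_force: 0.0
```

```bash
python3 -c "
from h import *
go()
f=grab('side'); g=cv2.resize(f['image'][120:270,220:370],None,fx=4,fy=4,interpolation=2)[:,:,::-1]; cv2.imwrite('pics/s6.png',g)"
```

```text
t 7.4 box xyz [-34.5  95.  223.1] F [0.6 1.9 0.8]
```

View pics/s6.png

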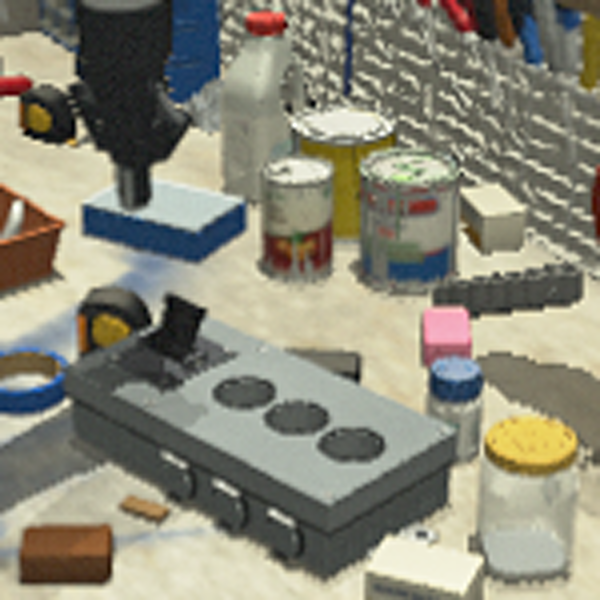

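The handle leans back again (≈(180,325), as at the start), every well looks equally dark, nothing else has moved, and the arm is clear.

```bash
python3 -c "
from bench import r
print(r.hand_in())"
```

```text
the job is handed in; nothing more can be done
None
```

The job is done and handed in at about 7.5 s: I pushed the isolator to off, pressed the tripped button (well at y = -110 mm) down until it latched as deep as the other two, then pushed the isolator back to on; nothing else in view had moved.

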